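# Pack up the paint case and lower its lid

## Task

Pack away the paint case at the end of the craft session: stand one of the spare pots from the newspaper upright, right down, in every empty hole of the case, leaving the pots already there in place, and lay the brush flat in the long compartment at the front. Then lower the lid gently, in control all the way, until it is fully shut, without letting it drop. Do not disturb the mug, the tape or the glue bottle.

Things in the scene. Friction and masses are not known exactly. Their poses are not given: they have to be found in the camera images.
- case: Fixed square plywood case base, 210 x 210 mm, walls 8 mm, rim at 34 mm. Origin: centre of its underside. +x to its rear, -x to its front (towards the robot), z up. Rear part: six round holes. Front part: brush compartment, a trough from x = -97 to -35 mm, 194 mm long along y, floor at height 24 mm. Lid hinge line: along y on the rear rim, at x = 105 mm, height 34 mm.
- hole0 (a point): Centre of the bottom of a round hole for one pot: hole 43 mm across and 20 mm deep, bottom 6 mm above the table, its mouth 8 mm below the case rim. In the case frame at x = 62, y = 64 mm. Axes as the case.
- hole1 (a point): Centre of the bottom of a round hole for one pot: hole 43 mm across and 20 mm deep, bottom 6 mm above the table, its mouth 8 mm below the case rim. In the case frame at x = 62, y = 0 mm. Axes as the case.
- hole2 (a point): Centre of the bottom of a round hole for one pot: hole 43 mm across and 20 mm deep, bottom 6 mm above the table, its mouth 8 mm below the case rim. In the case frame at x = 62, y = -64 mm. Axes as the case.
- hole3 (a point): Centre of the bottom of a round hole for one pot: hole 43 mm across and 20 mm deep, bottom 6 mm above the table, its mouth 8 mm below the case rim. In the case frame at x = -2, y = 64 mm. Axes as the case.
- hole4 (a point): Centre of the bottom of a round hole for one pot: hole 43 mm across and 20 mm deep, bottom 6 mm above the table, its mouth 8 mm below the case rim. In the case frame at x = -2, y = 0 mm. Axes as the case.
- hole5 (a point): Centre of the bottom of a round hole for one pot: hole 43 mm across and 20 mm deep, bottom 6 mm above the table, its mouth 8 mm below the case rim. In the case frame at x = -2, y = -64 mm. Axes as the case.
- lid (a joint): Lid angle (rad): 0 = shut flat on the base; open it rests leaning back against its stop at 1.95. Plain hinge: the 300 g lid balances near 1.3 rad, and below about 1.2 falls shut by its own weight if let go. The lid is a shell 210 x 210 mm, 40 mm deep; shut, it clears seated pots by 12 mm.
- lid_tongue (a point): Grip point of the pull tongue at the middle of the lid's free edge: tongue 24 mm wide (along hinge), 12 mm thick, standing out 34 mm from the lid's front face; the point is 19 mm out, 229 mm from the hinge line, at height 46 mm when shut. Lid open, it points up: pinch its two sides (24 mm) from above; held so, it pivots between the fingers as the lid comes down.
- case_pot0: A pot of paint that may already be standing in hole0 of the case at the start (None if absent, then that hole starts empty). Blue cylinder with white screw cap, 38 mm across, 50 mm tall, about 60 g. Origin: centre of its underside; z up through the cap.
- case_pot1: A pot of paint that may already be standing in hole1 of the case at the start (None if absent, then that hole starts empty). Blue cylinder with white screw cap, 38 mm across, 50 mm tall, about 60 g. Origin: centre of its underside; z up through the cap.
- case_pot2: A pot of paint that may already be standing in hole2 of the case at the start (None if absent, then that hole starts empty). Blue cylinder with white screw cap, 38 mm across, 50 mm tall, about 60 g. Origin: centre of its underside; z up through the cap.
- case_pot3: A pot of paint that may already be standing in hole3 of the case at the start (None if absent, then that hole starts empty). Blue cylinder with white screw cap, 38 mm across, 50 mm tall, about 60 g. Origin: centre of its underside; z up through the cap.
- case_pot4: A pot of paint that may already be standing in hole4 of the case at the start (None if absent, then that hole starts empty). Blue cylinder with white screw cap, 38 mm across, 50 mm tall, about 60 g. Origin: centre of its underside; z up through the cap.
- case_pot5: A pot of paint that may already be standing in hole5 of the case at the start (None if absent, then that hole starts empty). Blue cylinder with white screw cap, 38 mm across, 50 mm tall, about 60 g. Origin: centre of its underside; z up through the cap.
- spare0: A spare pot of paint standing on the newspaper (a thin sheet lying flat on the table) at the start; the same as the pots in the case: 38 mm across, 50 mm tall, about 60 g. Origin: centre of its underside; z up through the cap. There are five spares, more than there are empty holes.
- spare1: A spare pot of paint standing on the newspaper (a thin sheet lying flat on the table) at the start; the same as the pots in the case: 38 mm across, 50 mm tall, about 60 g. Origin: centre of its underside; z up through the cap. There are five spares, more than there are empty holes.
- spare2: A spare pot of paint standing on the newspaper (a thin sheet lying flat on the table) at the start; the same as the pots in the case: 38 mm across, 50 mm tall, about 60 g. Origin: centre of its underside; z up through the cap. There are five spares, more than there are empty holes.
- spare3: A spare pot of paint standing on the newspaper (a thin sheet lying flat on the table) at the start; the same as the pots in the case: 38 mm across, 50 mm tall, about 60 g. Origin: centre of its underside; z up through the cap. There are five spares, more than there are empty holes.
- spare4: A spare pot of paint standing on the newspaper (a thin sheet lying flat on the table) at the start; the same as the pots in the case: 38 mm across, 50 mm tall, about 60 g. Origin: centre of its underside; z up through the cap. There are five spares, more than there are empty holes.
- brush: Flat paint brush lying on the newspaper, 160 mm long, 11 mm thick, 35 g: wooden handle 14 mm wide from x = -80 to +25 mm, metal ferrule 22 mm wide from 25 to 51 mm, bristles to +80 mm. Origin: middle of its length, on its underside; x along the brush to the bristles, z up.
- mug: Bystander: white ceramic mug, 80 mm across, 90 mm tall, with a handle. Origin: centre of its underside.
- tape: Bystander: roll of masking tape lying flat, 90 mm across, 24 mm tall. Origin: centre of its underside.
- glue: Bystander: white glue bottle with red cap, 54 mm across, 130 mm tall. Origin: centre of its underside.
Mind the look-alikes: they are no part of the job. Leave any red look-alike of the spare2 alone. Leave any brown look-alike of the case_pot2 alone.

How it is judged (in metres and radians):
On the way, in this order (a step that is already met when the one before it is completed fails the run):
1. with the lid open, every hole of the case holds a pot and the brush lies in its compartment (distance between any of case_pot0, spare0, spare1, spare2, spare3, spare4 and hole0 below 0.008 m and distance between any of case_pot1, spare0, spare1, spare2, spare3, spare4 and hole1 below 0.008 m and distance between any of case_pot2, spare0, spare1, spare2, spare3, spare4 and hole2 below 0.008 m and distance between any of case_pot3, spare0, spare1, spare2, spare3, spare4 and hole3 below 0.008 m and distance between any of case_pot4, spare0, spare1, spare2, spare3, spare4 and hole4 below 0.008 m and distance between any of case_pot5, spare0, spare1, spare2, spare3, spare4 and hole5 below 0.008 m and z of brush in the frame of case between 0.018 and 0.032 m and x of brush in the frame of case between -0.094 and -0.038 m and y of brush in the frame of case between -0.035 and 0.035 m and value of joint lid above 0.6 rad), for 0.2 s.
2. the lid is down, fully shut (value of joint lid below 0.03 rad), for 0.2 s.
At the end, for the whole second after the job is handed in: Each of the six holes holds an upright pot (underside centre within 8 mm of the centre of the hole's bottom), the brush lies on the compartment floor (its middle within 28 mm across, 35 mm along and 8 mm in height of the compartment's centre), and the lid is shut (under 0.03 rad) and still (distance between any of case_pot0, spare0, spare1, spare2, spare3, spare4 and hole0 below 0.008 m and distance between any of case_pot1, spare0, spare1, spare2, spare3, spare4 and hole1 below 0.008 m and distance between any of case_pot2, spare0, spare1, spare2, spare3, spare4 and hole2 below 0.008 m and distance between any of case_pot3, spare0, spare1, spare2, spare3, spare4 and hole3 below 0.008 m and distance between any of case_pot4, spare0, spare1, spare2, spare3, spare4 and hole4 below 0.008 m and distance between any of case_pot5, spare0, spare1, spare2, spare3, spare4 and hole5 below 0.008 m and z of brush in the frame of case between 0.018 and 0.032 m and x of brush in the frame of case between -0.094 and -0.038 m and y of brush in the frame of case between -0.035 and 0.035 m and value of joint lid below 0.03 rad and velocity of joint lid below 0.05 rad/s); the robot touches nothing.
It fails at once if the lid is dropped or slammed (closing faster than 2 rad/s once below 1.3 rad) (value of joint lid below 1.3 rad and velocity of joint lid below -2 rad/s).
It fails at once if a pot that was already in the case is taken out or knocked out (moved more than 25 mm) (distance of any of case_pot0, case_pot1, case_pot2, case_pot3, case_pot4, case_pot5 from where it was at the start of the episode above 0.025 m).
It fails at once if the mug, tape or glue bottle is moved more than 40 mm or tipped over (distance of any of mug, tape, glue from where it was at the start of the episode above 0.04 m or angle between any of mug, tape, glue's own z axis and vertical above 0.5 rad).
Of case_pot0, case_pot1, case_pot2, case_pot3, case_pot4, case_pot5 only 2 to 3 are there at a start; the rules pass over those that are not, and their reading is None.
At some moment in a run one of spare0, spare1, spare2, spare3, spare4, brush may be knocked a few centimetres aside while the robot is not near it.
It also fails if it takes over 210 s, if anything falls off the work surface, if the arm or the gripper's body presses on something with over 40 N, if the wrist force passes 120 N, or if a joint passes its speed limit or range.

## Robot

A 6-joint arm with a two-finger parallel gripper is mounted at the origin on the work surface. World frame = base frame: x ahead of the robot, y to its left, z up, the work surface at z = 0. Lengths are in m, angles in degrees, forces in N, time in s.
With the tool pointing down it reaches from about 0.3 to 0.75 m from the base axis. Payload 8.5 kg.
Tool frame: the origin (TCP) lies midway between the tips of the shut fingers; the grasp point (between the pads) lies grasp_offset behind it (grasp_offset is the distance from the TCP to the grasp point, in m); z points along the fingers, y is the line along which they close (so a half turn about z gives the same grasp; the last joint's range is limited). The gripper opens to 85 mm and grips with 20 to 120 N. Pads are 22 mm wide; open, the fingers measure 114 mm over their backs; the gripper's body (76 mm by 85 mm) begins 54 mm behind the grasp point. The pads swing forward as they close: fully open they stand 13 mm farther back than shut.
Start: joints at [57.336, 21.807, 74.336, -0, 83.858, -12.336], TCP at [0.191, 0.516, 0.231] pointing down, gripper open.
Joint ranges: [-178.18, 178.18], [-50.72, 133.34], [12.68, 142.11], [-81.47, 261.47], [9.98, 163.14], [-165.26, 165.26]. Speed limits (degrees/s): [136.94, 136.94, 180, 180, 180, 180].

## Interface

Orientations are given as a 3x3 rotation matrix whose columns are the frame's x, y, z axes.
In Python, from rig import observe, get_image, camera_params, close_job, grasp_offset gives the robot as it stands.
- The arm moves only by the shell command python3 -m handwheel 'ROWS' [OPENING] [FORCE]. ROWS is JSON, a list of rows, each a list of 2 entries, a list of its own where there are three numbers: the shift along the tool's x, y, z as a fraction of full scale, then the turn, a rotation vector about the tool's x, y, z as a fraction of full scale. In form: [[[dx, dy, dz], [ax, ay, az]], ...]. A call has 1 to 10 rows; each row is the pose to reach, as a shift and turn from the pose commanded when the call began, along the tool's axes at that moment, turning the shorter way round; what a row does not reach only later rows make up. Full scale, the value 1, is 0.5 m for a shift and pi rad for a turn. A row lasts 1/10 s, in which the tool goes at most 50 mm and 8.59 degrees, less where a joint would pass 70% of its speed; a pose out of reach is approached as far as the arm can. A call with a number of a shift or a turn outside -1 to 1 is refused whole. A call with a gripper value outside its range is refused whole. OPENING is the opening, from 0 (shut) to 1 (fully open), set as the call begins (- or left out, the last holds). The fingers move at their own pace and stop on an object; FORCE is the grip in N (left out, the last holds). Time passes only in rows, so rows that repeat a pose let the fingers close. It gives the time, the measured TCP pose, the force, the opening and the grip force at its end, in the units of the state.
- observe(): the state, without advancing time (a new reading comes with each control period).
- get_image(name): name is "scene" or "top"; returns (picture, depth): 420x560x3 uint8, red, green, blue; 420x560 float32, m along the optical axis (not along the pixel's ray), 0 where there is no reading.
- camera_params(name): a dict with "K" (3x3 intrinsics, pixels), "R" (3x3) and "t" (3): a world point X has camera coordinates R X + t. Camera axes: x right, y down, z forward; pixel columns grow to the right and rows downward; lengths in m; the calibration is good to about 2 mm. A picture is of the moment at which its call begins. camera_params takes no time and is no camera call.
- close_job(): hands the job in; it is judged then, once.
The state is a dict: "time_s": time; "q": joint angles; "qvel": joint speeds; "joint_efforts": joint torques, N m; "position": TCP position; "tool_rot": TCP orientation; "ft_force": force on the tool from outside, world axes, zero at the start; "wrist_torque": the same for the moment, N m; "grip_width": finger opening in m; "gripper_force": force on a finger pad.
Only numpy, scipy, OpenCV 4.12 (cv2) and the standard library are available. Lean on these libraries where they do the work, as an engineer would, in place of code of your own. Each camera call takes 0.05 s, during which the arm holds its last target. There are 200 camera calls.

## Working session

There is one attempt and no reset: what is moved stays moved. The work goes in short steps, Python scripts to look and compute and a shell command to move; the robot and the scene stay as the last step left them, time stands still between calls to the robot, and variables do not carry over. Pictures are saved under pics/ and viewed, at most 14 in all, crops included, and the job is handed in when it is done.

```bash
ls; mkdir -p pics; cat > h.py <<'E'
import numpy as np,cv2
from rig import observe,get_image,camera_params,grasp_offset
def snap(n,fn=None):
    im,d=get_image(n); np.savez('last_%s.npz'%n,im=im,d=d)
    if fn: cv2.imwrite('pics/'+fn,im[...,::-1])
    return im,d
def load(n):
    z=np.load('last_%s.npz'%n); return z['im'],z['d']
def px(n,u,v,z=None,d=None):
    c=camera_params(n);K,R,t=map(np.array,(c['K'],c['R'],c['t']))
    r=np.linalg.inv(K)@[u,v,1]
    if z is None:
        return R.T@(r*d-t)
    o=-R.T@t; w=R.T@r; return o+w*(z-o[2])/w[2]
def cloud(n,d):
    c=camera_params(n);K,R,t=map(np.array,(c['K'],c['R'],c['t']))
    v,u=np.indices(d.shape); p=np.stack([u,v,np.ones_like(u)],-1)@np.linalg.inv(K).T*d[...,None]
    return (p-t)@R
def proj(n,X):
    c=camera_params(n);x=np.array(c['K'])@(np.array(c['R'])@X+c['t']);return x[:2]/x[2]
E
python3 - <<'E'
from h import *
snap('scene','s0.png');snap('top','t0.png')
o=observe();print(o,grasp_offset)
for n in('scene','top'):
  c=camera_params(n);print(n,c)
E
```

```text
pics
{'time_s': 0.1, 'q': array([ 5.73365841e+01,  2.18354563e+01,  7.43786125e+01,  7.72297957e-04,
        8.38583245e+01, -1.23352922e+01]), 'qvel': array([ 0.07021308, -0.13909846, -0.07587538, -0.05569026,  0.06460423,
       -0.0013359 ]), 'joint_efforts': array([ 4.28109284e-03, -4.49219406e+01, -2.31656796e+01, -1.65678671e-04,
        3.65580003e-03,  3.36505821e-05]), 'position': array([0.19091822, 0.51552256, 0.23079979]), 'tool_rot': array([[-9.37717926e-01,  3.47396908e-01, -6.93198153e-04],
       [ 3.47397484e-01,  9.37717373e-01, -1.05645337e-03],
       [ 2.83015317e-04, -1.23147056e-03, -9.99999202e-01]]), 'ft_force': array([0.03725909, 0.65563619, 0.32671329]), 'wrist_torque': array([ 0.06089382,  0.03007574, -0.03016026]), 'gripper_force': 0.0, 'grip_width': 0.08539303616405397} 0.0187
scene {'K': array([[392.01765994,   0.        , 275.16602393],
       [  0.        , 392.01765994, 210.96625026],
       [  0.        ,   0.        ,   1.        ]]), 'R': array([[-0.72200485,  0.69187122, -0.00481861],
       [ 0.55067235,  0.57041188, -0.60941796],
       [-0.41889016, -0.4426562 , -0.79283449]]), 't': array([ 0.40045516, -0.25925929,  1.32354348])}
top {'K': array([[451.10490161,   0.        , 272.41229055],
       [  0.        , 451.10490161, 206.27724506],
       [  0.        ,   0.        ,   1.        ]]), 'R': array([[ 0.01138055, -0.99970068,  0.02165703],
       [-0.99625098, -0.01319346, -0.08549801],
       [ 0.08575815, -0.02060282, -0.99610294]]), 't': array([-0.02095841,  0.57579902,  1.43130108])}
```

View pics/s0.png

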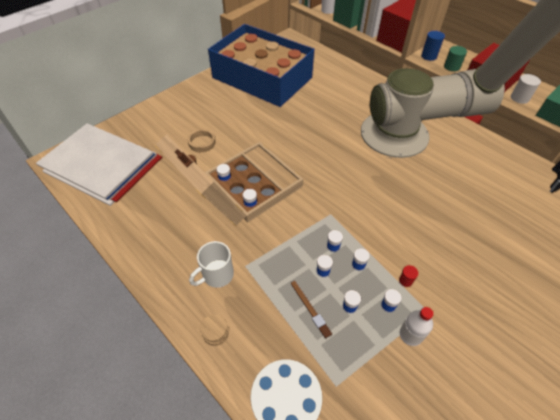

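View pics/t0.png

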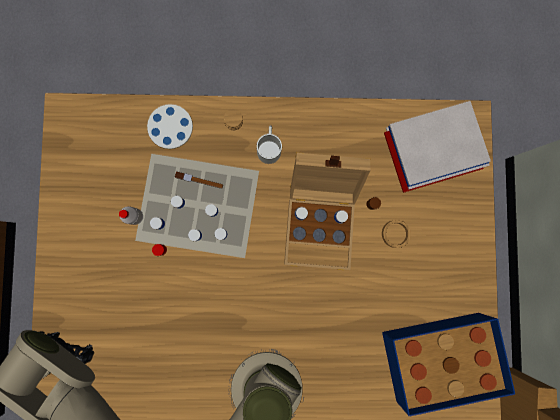

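Top view: the case is at about (320,235), with white caps in hole0 (302,213) and hole2 (342,216), so holes 1, 3, 4 and 5 are empty. Candidates for spares are the white/blue pots at (177,202), (211,210), (156,223), (194,236) and (220,234). Look-alikes are the red pot (159,250) and the brown pot (373,203). The brush is at (199,181), with the ferrule at (187,178).

```bash
cat > meas.py <<'E'
from h import *
def caps(im,d):
    P=cloud('top',d); hsv=cv2.cvtColor(im,cv2.COLOR_RGB2HSV)
    m=((P[...,2]>.04)&(P[...,2]<.075)&(hsv[...,1]<60)&(hsv[...,2]>140)&(d>0)&(P[...,0]<.75)).astype('uint8')
    n,l,s,c=cv2.connectedComponentsWithStats(m,connectivity=4)
    r=[]
    for i in range(1,n):
        if 30<s[i,4]<400:
            z=np.median(P[l==i][:,2]); r.append((s[i,4],c[i].round(1),px('top',*c[i],z=z).round(4)))
    return r
if __name__=='__main__':
    im,d=load('top')
    for r in caps(im,d): print(*r)
    P=cloud('top',d)
    # brush
    hsv=cv2.cvtColor(im,cv2.COLOR_RGB2HSV)
    sub=np.zeros(d.shape,bool);sub[165:200,165:235]=1
    m=sub&(P[...,2]>.006)&(P[...,2]<.03)
    q=P[m][:,:2];print('brush n',len(q)); (c,s,a)=cv2.minAreaRect(q.astype('float32')); print(c,s,a,q.mean(0), P[m][:,2].mean())
    a=cv2.resize(im[145:275,270:400],None,fx=4.5,fy=4.5,interpolation=cv2.INTER_CUBIC)
    cv2.imwrite('pics/case.png',a[...,::-1])
    a=cv2.resize(im[145:265,130:265],None,fx=5,fy=5,interpolation=cv2.INTER_CUBIC)
    cv2.imwrite('pics/news.png',a[...,::-1])
    # case rim: points at 0.028..0.04
    sub=np.zeros(d.shape,bool);sub[195:275,275:362]=1
    m=sub&(P[...,2]>.028)&(P[...,2]<.042); q=P[m][:,:2];print('rim',len(q),cv2.minAreaRect(q.astype('float32')))
E
python3 meas.py
```

```text
70 [428.9 165. ] [ 0.7156 -0.5191  0.0418]
45 [465.6 162. ] [ 0.7271 -0.6395  0.0418]
106 [176.1 201.1] [0.5863 0.2915 0.0489]
107 [210.5 209.4] [0.5612 0.1822 0.0498]
109 [301.5 212.6] [ 0.5544 -0.1055  0.0555]
105 [341.7 216. ] [ 0.5454 -0.2327  0.0559]
109 [155.5 222.8] [0.5169 0.3541 0.0489]
105 [219.9 233.5] [0.4857 0.151  0.0494]
108 [193.6 234.7] [0.4808 0.2335 0.049 ]
brush n 268
(0.6594277024269104, 0.22651438415050507) (0.10235105454921722, 0.22116641700267792) 1.026913046836853 [0.65848698 0.23234657] 0.00970137944973424
rim 1532 ((0.5023186206817627, -0.16627098619937897), (0.21042244136333466, 0.24063779413700104), 86.12118530273438)
```

View pics/case.png

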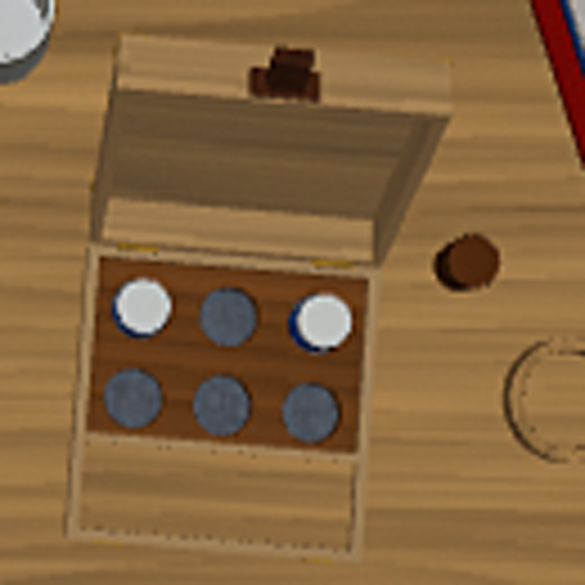

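View pics/news.png

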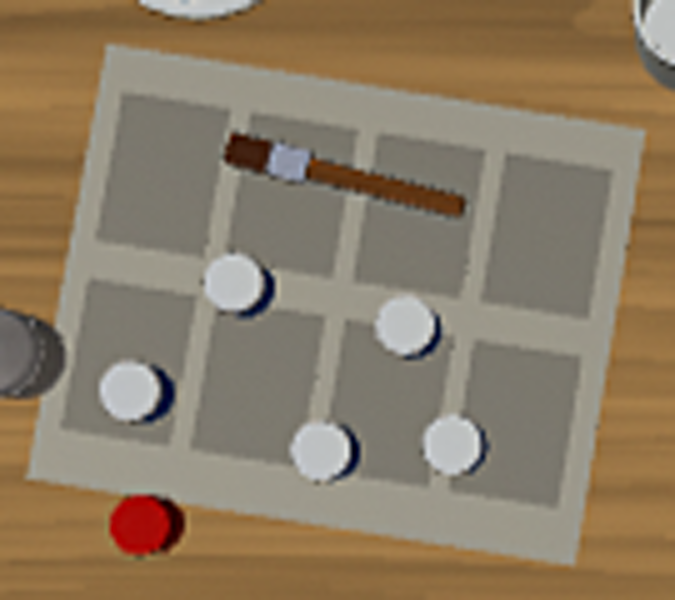

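The crops confirm it: blue/white pots on the newspaper, bristles to the left (+y), holes 1, 3, 4 and 5 empty. Next I fit the case pose.

```bash
cat >> h.py <<'E'
def go(pos,closedir=None):
    """entries for target TCP pos, tool down, y axis along closedir (deg from world x)"""
    from scipy.spatial.transform import Rotation as Ro
    o=observe();R=o['tool_rot'];p=o['position']
    if closedir is None: rv=np.zeros(3)
    else:
        best=None
        for a in (closedir,closedir+180):
            a=np.radians(a);y=np.array([np.cos(a),np.sin(a),0]);z=np.array([0,0,-1.]);x=np.cross(y,z)
            v=Ro.from_matrix(R.T@np.stack([x,y,z],1)).as_rotvec()
            if best is None or np.linalg.norm(v)<np.linalg.norm(best): best=v
        rv=best
    print('shift',np.round(R.T@(np.array(pos)-p)/.5,4).tolist(),'turn',np.round(rv/np.pi,4).tolist(),'rows min',np.linalg.norm(np.array(pos)-p)/.05,np.degrees(np.linalg.norm(rv))/8.59,'at',p.round(4),'q6',o['q'][5].round(1))
E
python3 - <<'E'
from h import *
from scipy.optimize import least_squares
uv=lambda U,V,s,o:((U+.5)/s-.5+o[0],(V+.5)/s-.5+o[1])
pts=[((62,64),(301.5,212.6),.056),((62,-64),(341.7,216.),.056)]
for c,h in (((229,317),(62,0)),((133,398),(-2,64)),((221,405),(-2,0)),((310,411),(-2,-64))): pts.append((h,uv(*c,4.5,(270,145)),.010))
for c,h in (((90,243),(105,105)),((380,268),(105,-105)),((70,538),(-105,105)),((360,557),(-105,-105))): pts.append((h,uv(*c,4.5,(270,145)),.034))
L=np.array([p[0] for p in pts])/1e3; W=np.array([px('top',*p[1],z=p[2])[:2] for p in pts])
def T(q,L): c,s=np.cos(q[2]),np.sin(q[2]); return L@np.array([[c,s],[-s,c]])+q[:2]
f=least_squares(lambda q:(T(q,L)-W).ravel(),[.49,-.165,-.07],loss='soft_l1',f_scale=.003)
print(f.x,np.degrees(f.x[2]));print(((T(f.x,L)-W)*1e3).round(1).tolist())
np.save('case.npy',f.x)
print('holes',T(f.x,np.array([[62,0],[-2,64],[-2,0],[-2,-64],[-66,0]])/1e3).round(4).tolist())
a=px('top',*uv(229,149,5,(130,145)),z=.011);b=px('top',*uv(464,205,5,(130,145)),z=.011)
print('brush',a,b,(a+b)/2,np.linalg.norm(a-b),np.degrees(np.arctan2(*(a-b)[1::-1])))
E
python3 - <<'E'
import sys;sys.path.insert(0,'.')
from h import *
go([.4857,.151,.16],43)
E
```

```text
[ 0.48892463 -0.16594205 -0.0653524 ] -3.744416475078695
[[0.5, -0.8], [1.2, -1.1], [0.2, 1.5], [-0.0, 0.2], [0.1, -0.0], [-0.5, 0.6], [-0.1, 0.7], [1.3, -0.9], [-0.3, 2.0], [-2.8, -2.2]]
holes [[0.5508, -0.17], [0.4911, -0.1019], [0.4869, -0.1658], [0.4827, -0.2297], [0.4231, -0.1616]]
brush [0.67742308 0.30367998 0.011     ] [0.64278024 0.14987703 0.011     ] [0.66010166 0.2267785  0.011     ] 0.15765619389293556 77.30643658534636
shift [-0.8062, -0.4787, 0.142] turn [-0.0004, 0.0, 0.1482] rows min 9.4823120041708 3.1049929707840818 at [0.1909 0.5155 0.2308] q6 -12.3
```

```bash
python3 -m handwheel '[[[-0.8062,-0.4787,0.142],[0,0,0.137]],[[-0.8062,-0.4787,0.142],[0,0,0.137]],[[-0.8062,-0.4787,0.142],[0,0,0.137]],[[-0.8062,-0.4787,0.142],[0,0,0.137]],[[-0.8062,-0.4787,0.142],[0,0,0.137]],[[-0.8062,-0.4787,0.142],[0,0,0.137]],[[-0.8062,-0.4787,0.142],[0,0,0.137]],[[-0.8062,-0.4787,0.142],[0,0,0.137]],[[-0.8062,-0.4787,0.142],[0,0,0.137]],[[-0.8062,-0.4787,0.142],[0,0,0.137]]]' 0.75 30; python3 -c "
from h import *
from meas import caps
im,d=snap('top')
for r in caps(im,d): print(*r)
go([.4857,.151,.16],41)
go([.4857,.151,.024],41)"
```

```text
time_s: 1.1
position: [0.4876, 0.1482, 0.1594]
tool_rot: [[-0.705, 0.709, -0.001], [0.709, 0.705, -0.001], [0.0, -0.001, -1.0]]
ft_force: [-0.5, 0.3, 1.0]
grip_width: 0.0639
gripper_force: 0.0
39 [448.1 160.2] [ 0.7321 -0.5819  0.0422]
39 [471.  161.7] [ 0.7283 -0.6571  0.0421]
33 [416.6 161. ] [ 0.7281 -0.4791  0.0419]
45 [406.8 163.6] [ 0.7191 -0.4473  0.0418]
31 [422.6 176.9] [ 0.6762 -0.4976  0.0424]
35 [413.6 179.5] [ 0.6673 -0.4682  0.0427]
107 [176.2 201.1] [0.5863 0.2912 0.0495]
66 [210.7 207.5] [0.5674 0.182  0.0493]
108 [301.5 212.6] [ 0.5546 -0.1056  0.055 ]
106 [341.6 216. ] [ 0.5454 -0.2326  0.0556]
111 [155.5 222.7] [0.5172 0.3538 0.0495]
shift [0.0104, 0.0013, -0.002] turn [-0.0004, 0.0002, 0.021] rows min 0.10639462924296915 0.4390967097613264 at [0.4889 0.1469 0.159 ] q6 -41.3
shift [0.0105, 0.0016, 0.27] turn [-0.0004, 0.0002, 0.021] rows min 2.7017042368356705 0.4390967097613264 at [0.4889 0.1469 0.159 ] q6 -41.3
```

```bash
python3 -m handwheel '[[[0,0,0],[0,0,0]],[[0,0,0],[0,0,0]],[[0,0,0],[0,0,0]]]'; python3 -c "
from h import *
go([.4857,.151,.024],41)"
```

```text
time_s: 1.45
position: [0.4852, 0.1522, 0.1605]
tool_rot: [[-0.708, 0.706, -0.0], [0.706, 0.708, 0.0], [0.0, 0.0, -1.0]]
ft_force: [-0.7, -0.1, 0.3]
grip_width: 0.0638
gripper_force: 0.0
shift [-0.0025, -0.0011, 0.273] turn [0.0, -0.0, 0.0228] rows min 2.730497199830515 0.4772223066247589 at [0.4852 0.1522 0.1605] q6 -41.0
```

```bash
python3 -m handwheel '[[[-0.002,-0.001,0.08],[0,0,0.023]],[[-0.002,-0.001,0.15],[0,0,0.023]],[[-0.002,-0.001,0.2],[0,0,0.023]],[[-0.002,-0.001,0.24],[0,0,0.023]],[[-0.002,-0.001,0.273],[0,0,0.023]],[[-0.002,-0.001,0.273],[0,0,0.023]],[[-0.002,-0.001,0.273],[0,0,0.023]]]'; python3 -m handwheel '[[[0,0,0],[0,0,0]],[[0,0,0],[0,0,0]],[[0,0,0],[0,0,0]],[[0,0,0],[0,0,0]],[[0,0,0],[0,0,0]],[[0,0,0],[0,0,0]]]' 0 30;  python3 -m handwheel '[[[0,0,-0.05],[0,0,0]],[[0,0,-0.1],[0,0,0]],[[0,0,-0.15],[0,0,0]],[[0,0,-0.15],[0,0,0]],[[0,0,-0.15],[0,0,0]]]'; python3 -c "
from h import *
go([.5508,-.1700,.11],41)"
```

```text
time_s: 2.15
position: [0.4862, 0.1508, 0.0244]
tool_rot: [[-0.655, 0.755, 0.0], [0.755, 0.655, 0.0], [-0.0, 0.0, -1.0]]
ft_force: [-0.0, 0.2, 0.2]
grip_width: 0.0642
gripper_force: 0.0
time_s: 2.75
position: [0.4867, 0.1504, 0.025]
tool_rot: [[-0.654, 0.756, 0.002], [0.756, 0.654, 0.0], [-0.001, 0.002, -1.0]]
ft_force: [-1.9, 2.1, 5.9]
grip_width: 0.0371
gripper_force: 29.6
time_s: 3.25
position: [0.4862, 0.1502, 0.0992]
tool_rot: [[-0.654, 0.756, 0.001], [0.756, 0.654, 0.0], [-0.001, 0.001, -1.0]]
ft_force: [-0.3, 0.9, -0.6]
grip_width: 0.037
gripper_force: 30.3
shift [-0.5688, -0.3214, -0.0216] turn [0.0003, 0.0002, -0.0007] rows min 6.536634116617763 0.0164808630540306 at [0.4862 0.1502 0.0992] q6 -37.1
```

```bash
python3 -m handwheel '[[[-0.095,-0.053,-0.02],[0,0,0]],[[-0.19,-0.107,-0.022],[0,0,0]],[[-0.285,-0.16,-0.022],[0,0,0]],[[-0.38,-0.215,-0.022],[0,0,0]],[[-0.46,-0.26,-0.022],[0,0,0]],[[-0.53,-0.3,-0.022],[0,0,0]],[[-0.569,-0.3214,-0.022],[0,0,0]],[[-0.569,-0.3214,-0.022],[0,0,0]],[[-0.569,-0.3214,-0.022],[0,0,0]],[[-0.569,-0.3214,-0.022],[0,0,0]]]'; python3 -c "
from h import *
snap('top')
import cv2
im,d=load('top');cv2.imwrite('pics/c1.png',cv2.resize(im[145:275,270:400],None,fx=4.5,fy=4.5,interpolation=cv2.INTER_CUBIC)[...,::-1])
go([.5508,-.1700,.031],41)"
```

```text
time_s: 4.25
position: [0.5504, -0.1688, 0.1092]
tool_rot: [[-0.655, 0.756, -0.002], [0.756, 0.655, 0.001], [0.002, -0.0, -1.0]]
ft_force: [-1.3, 0.4, -1.2]
grip_width: 0.0369
gripper_force: 30.4
shift [-0.0025, -0.0013, 0.1569] turn [-0.0001, -0.0004, -0.0003] rows min 1.5693729875488394 0.010003428432989939 at [ 0.5506 -0.1687  0.1095] q6 -69.8
```

View pics/c1.png

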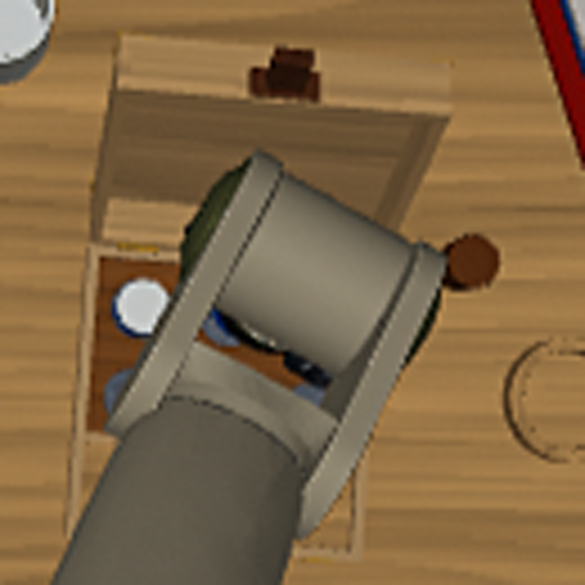

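The wrist hides the hole, but the measured TCP is about 1 mm from the target. Lowering slowly.

```bash
python3 -m handwheel '[[[-0.002,-0.001,0.04],[0,0,0]],[[-0.002,-0.001,0.08],[0,0,0]],[[-0.002,-0.001,0.105],[0,0,0]],[[-0.002,-0.001,0.115],[0,0,0]],[[-0.002,-0.001,0.125],[0,0,0]],[[-0.002,-0.001,0.135],[0,0,0]],[[-0.002,-0.001,0.135],[0,0,0]]]'; python3 -m handwheel '[[[0,0,0.007],[0,0,0]],[[0,0,0.014],[0,0,0]],[[0,0,0.018],[0,0,0]],[[0,0,0.018],[0,0,0]],[[0,0,0.018],[0,0,0]]]'; python3 -c "
from h import *
go([.5508,-.1700,.031],41)"
```

```text
time_s: 5.0
position: [0.5511, -0.1711, 0.0422]
tool_rot: [[-0.654, 0.756, -0.0], [0.756, 0.654, 0.0], [0.0, -0.0, -1.0]]
ft_force: [-0.7, 0.2, -0.9]
grip_width: 0.037
gripper_force: 30.4
time_s: 5.5
position: [0.5512, -0.1712, 0.0333]
tool_rot: [[-0.654, 0.756, -0.0], [0.756, 0.654, 0.0], [0.0, -0.0, -1.0]]
ft_force: [-0.5, 0.9, -0.9]
grip_width: 0.037
gripper_force: 30.4
shift [0.0023, 0.001, 0.0046] turn [-0.0, -0.0, -0.0007] rows min 0.05284627086126845 0.015124684349002474 at [ 0.5512 -0.1712  0.0333] q6 -69.9
```

```bash
python3 -m handwheel '[[[0,0,0.003],[0,0,0]],[[0,0,0.003],[0,0,0]]]'; python3 -m handwheel '[[[0,0,0],[0,0,0]],[[0,0,0],[0,0,0]],[[0,0,0],[0,0,0]],[[0,0,0],[0,0,0]]]' 0.56;python3 -m handwheel '[[[0,0,-0.04],[0,0,0]],[[0,0,-0.09],[0,0,0]],[[0,0,-0.15],[0,0,0]],[[0,0,-0.15],[0,0,0]],[[0,0,-0.15],[0,0,0]]]'; python3 -c "
from h import *
go([.4808,.2335,.12],41)"
```

```text
time_s: 5.7
position: [0.5511, -0.1712, 0.0317]
tool_rot: [[-0.654, 0.756, -0.0], [0.756, 0.654, 0.0], [0.0, -0.0, -1.0]]
ft_force: [0.6, 0.2, -1.5]
grip_width: 0.0372
gripper_force: 30.4
time_s: 6.1
position: [0.5512, -0.1712, 0.0319]
tool_rot: [[-0.654, 0.756, 0.0], [0.756, 0.654, -0.0], [-0.0, 0.0, -1.0]]
ft_force: [-0.4, 1.0, -0.9]
grip_width: 0.0481
gripper_force: 0.0
time_s: 6.6
position: [0.5512, -0.1712, 0.1071]
tool_rot: [[-0.654, 0.756, 0.001], [0.756, 0.654, -0.0], [-0.001, 0.0, -1.0]]
ft_force: [0.4, -0.1, 0.1]
grip_width: 0.0477
gripper_force: 0.0
shift [0.7041, 0.4232, -0.0263] turn [0.0001, 0.0003, -0.0007] rows min 8.218805327353902 0.015703623771138608 at [ 0.5512 -0.1712  0.1071] q6 -69.9
```

```bash
python3 -m handwheel '[[[0.08,0.045,-0.02],[0,0,0]],[[0.16,0.09,-0.026],[0,0,0]],[[0.25,0.14,-0.026],[0,0,0]],[[0.34,0.19,-0.026],[0,0,0]],[[0.43,0.1,-0.026],[0,0,0]],[[0.43,0.05,-0.026],[0,0,0]],[[0.43,0.05,-0.026],[0,0,0]]]' 0.75; python3 -c "
from h import *
from meas import caps
im,d=snap('top','t2.png')
for r in caps(im,d):
  if r[1][1]>185:print(*r)
go([.4808,.2335,.12],41)"
```

```text
time_s: 7.3
position: [0.4251, 0.0083, 0.1187]
tool_rot: [[-0.655, 0.756, -0.005], [0.756, 0.655, 0.001], [0.004, -0.003, -1.0]]
ft_force: [0.3, -0.4, 0.5]
grip_width: 0.0637
gripper_force: 0.0
107 [176.2 201.1] [0.5862 0.2911 0.05  ]
108 [210.5 209.5] [0.5613 0.1823 0.0488]
109 [301.5 212.6] [ 0.5544 -0.1055  0.0556]
105 [322.1 214.5] [ 0.5494 -0.1707  0.0551]
104 [341.6 215.9] [ 0.5456 -0.2326  0.0555]
110 [155.5 222.7] [0.517  0.3539 0.0494]
108 [193.6 234.7] [0.4808 0.2336 0.0488]
shift [0.272, 0.3754, -0.0016] turn [-0.0004, -0.0006, -0.0009] rows min 4.635211462134977 0.024325018220815037 at [0.4277 0.0079 0.1192] q6 -55.7
```

View pics/t2.png

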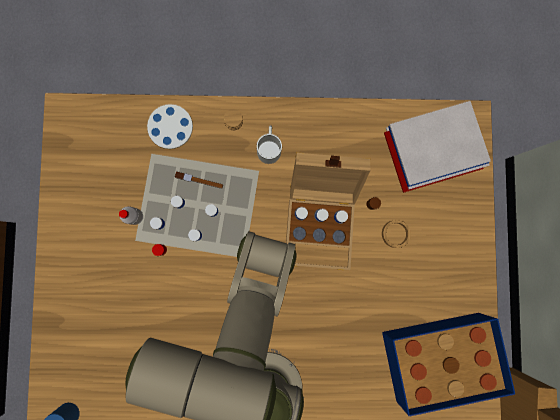

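Picture: hole1 is filled at (322,214), level with the other two. The remaining spares and the brush have not moved. Next is spare E at (194,235).

```bash
python3 -m handwheel '[[[0.05,0.07,0],[0,0,0]],[[0.11,0.15,0],[0,0,0]],[[0.17,0.23,0],[0,0,0]],[[0.22,0.31,0],[0,0,0]],[[0.26,0.355,0],[0,0,0]],[[0.275,0.374,0],[0,0,0]],[[0.275,0.374,0],[0,0,0]],[[0.275,0.374,0],[0,0,0]],[[0.275,0.374,0],[0,0,0]]]'; python3 -c "
from h import *
go([.4808,.2335,.024],41)"
```

```text
time_s: 8.25
position: [0.4809, 0.2328, 0.1197]
tool_rot: [[-0.653, 0.757, -0.0], [0.757, 0.653, -0.0], [0.0, -0.001, -1.0]]
ft_force: [0.1, 0.1, -0.3]
grip_width: 0.0637
gripper_force: 0.0
shift [0.0012, 0.0008, 0.1915] turn [-0.0002, -0.0, -0.0012] rows min 1.91467772266158 0.026302873154646536 at [0.4809 0.2328 0.1197] q6 -27.6
```

```bash
python3 -m handwheel '[[[0.001,0.001,0.07],[0,0,0]],[[0.001,0.001,0.13],[0,0,0]],[[0.001,0.001,0.17],[0,0,0]],[[0.001,0.001,0.191],[0,0,0]],[[0.001,0.001,0.191],[0,0,0]],[[0.001,0.001,0.191],[0,0,0]]]'; python3 -m handwheel '[[[0,0,0],[0,0,0]],[[0,0,0],[0,0,0]],[[0,0,0],[0,0,0]],[[0,0,0],[0,0,0]],[[0,0,0],[0,0,0]],[[0,0,0],[0,0,0]]]' 0 30;  python3 -m handwheel '[[[0,0,-0.05],[0,0,0]],[[0,0,-0.1],[0,0,0]],[[0,0,-0.17],[0,0,0]],[[-0.08,-0.065,-0.172],[0,0,0]],[[-0.16,-0.13,-0.172],[0,0,0]],[[-0.23,-0.187,-0.172],[0,0,0]],[[-0.3,-0.244,-0.172],[0,0,0]],[[-0.37,-0.3,-0.172],[0,0,0]],[[-0.44,-0.358,-0.172],[0,0,0]],[[-0.5,-0.406,-0.172],[0,0,0]]]'; python3 -m handwheel '[[[-0.02,-0.017,0],[0,0,0]],[[-0.02,-0.017,0],[0,0,0]],[[-0.02,-0.017,0],[0,0,0]],[[-0.02,-0.017,0],[0,0,0]]]'; python3 -c "
from h import *
go([.4911,-.1019,.031],41)"
```

```text
time_s: 8.85
position: [0.4815, 0.2345, 0.0252]
tool_rot: [[-0.654, 0.757, 0.001], [0.757, 0.654, 0.0], [-0.001, 0.001, -1.0]]
ft_force: [0.3, 0.1, 0.9]
grip_width: 0.064
gripper_force: 0.0
time_s: 9.45
position: [0.4814, 0.2349, 0.0254]
tool_rot: [[-0.655, 0.756, 0.002], [0.756, 0.655, 0.0], [-0.001, 0.002, -1.0]]
ft_force: [-0.7, -0.2, 7.2]
grip_width: 0.0373
gripper_force: 29.6
time_s: 10.45
position: [0.4908, -0.0893, 0.1107]
tool_rot: [[-0.654, 0.757, 0.001], [0.757, 0.654, -0.0], [-0.001, 0.0, -1.0]]
ft_force: [0.8, 0.4, -1.1]
grip_width: 0.0368
gripper_force: 30.7
time_s: 10.85
position: [0.491, -0.0987, 0.1104]
tool_rot: [[-0.656, 0.755, -0.0], [0.755, 0.656, 0.0], [0.0, 0.0, -1.0]]
ft_force: [0.4, 0.4, -0.8]
grip_width: 0.0368
gripper_force: 30.7
shift [-0.005, -0.004, 0.1588] turn [0.0, -0.0001, -0.0002] rows min 1.589057440977441 0.004396384055361246 at [ 0.491  -0.0987  0.1104] q6 -65.9
```

```bash
python3 -m handwheel '[[[-0.005,-0.004,0.04],[0,0,0]],[[-0.005,-0.004,0.08],[0,0,0]],[[-0.005,-0.004,0.1],[0,0,0]],[[-0.005,-0.004,0.11],[0,0,0]],[[-0.005,-0.004,0.115],[0,0,0]],[[-0.005,-0.004,0.115],[0,0,0]]]';python3 -m handwheel '[[[0,0,0.01],[0,0,0]],[[0,0,0.02],[0,0,0]],[[0,0,0.03],[0,0,0]],[[0,0,0.037],[0,0,0]],[[0,0,0.043],[0,0,0]],[[0,0,0.043],[0,0,0]],[[0,0,0.043],[0,0,0]]]'; python3 -c "
from h import *
go([.4911,-.1019,.031],41)"
```

```text
time_s: 11.45
position: [0.4914, -0.1032, 0.0531]
tool_rot: [[-0.655, 0.756, 0.0], [0.756, 0.655, -0.0], [-0.0, 0.0, -1.0]]
ft_force: [0.1, -0.3, -0.6]
grip_width: 0.0371
gripper_force: 30.6
time_s: 12.15
position: [0.4914, -0.1025, 0.0319]
tool_rot: [[-0.654, 0.756, 0.001], [0.756, 0.654, 0.001], [0.0, 0.002, -1.0]]
ft_force: [0.8, 5.1, 2.6]
grip_width: 0.0374
gripper_force: 38.9
shift [0.0013, 0.0003, 0.0017] turn [0.0005, -0.0001, -0.0008] rows min 0.021764387073971533 0.019413285912536805 at [ 0.4914 -0.1025  0.0319] q6 -66.3
```

```bash
python3 -m handwheel '[[[0,0,0],[0,0,0]],[[0,0,0],[0,0,0]],[[0,0,0],[0,0,0]],[[0,0,0],[0,0,0]]]' 0.56;python3 -m handwheel '[[[0,0,-0.04],[0,0,0]],[[0,0,-0.09],[0,0,0]],[[0,0,-0.16],[0,0,0]],[[0.06,0.01,-0.18],[0,0,0]],[[0.14,0.02,-0.18],[0,0,0]],[[0.23,0.03,-0.18],[0,0,0]],[[0.32,0.036,-0.18],[0,0,0]],[[0.32,0.036,-0.18],[0,0,0]],[[0.32,0.036,-0.18],[0,0,0]]]' 0.75; python3 -c "
from h import *
from meas import caps
im,d=snap('top')
for r in caps(im,d):
  if r[1][1]>185:print(*r)
go([.5612,.1822,.12],41)"
```

```text
time_s: 12.55
position: [0.4913, -0.1036, 0.0314]
tool_rot: [[-0.654, 0.756, 0.0], [0.756, 0.654, -0.0], [-0.0, 0.0, -1.0]]
ft_force: [1.4, -0.1, 0.6]
grip_width: 0.0478
gripper_force: 0.0
time_s: 13.45
position: [0.4002, 0.0296, 0.1217]
tool_rot: [[-0.655, 0.755, 0.001], [0.755, 0.655, -0.0], [-0.001, 0.0, -1.0]]
ft_force: [0.6, -0.6, -0.1]
grip_width: 0.0639
gripper_force: 0.0
106 [176.2 201.1] [0.5864 0.2913 0.0488]
108 [210.5 209.5] [0.5612 0.1822 0.0492]
108 [301.5 212.6] [ 0.5546 -0.1054  0.0551]
104 [322.1 214.5] [ 0.5495 -0.1707  0.0555]
106 [341.6 216. ] [ 0.5454 -0.2326  0.0555]
109 [155.5 222.8] [0.517  0.3542 0.0486]
111 [300.4 232.4] [ 0.492  -0.1023  0.0553]
shift [0.0216, 0.443, 0.0035] turn [0.0002, 0.0004, -0.0006] rows min 4.43525320668529 0.01575249553869973 at [0.4008 0.029  0.1216] q6 -53.7
```

```bash
python3 -m handwheel '[[[0.004,0.09,0],[0,0,0]],[[0.01,0.19,0],[0,0,0]],[[0.015,0.29,0],[0,0,0]],[[0.019,0.38,0],[0,0,0]],[[0.022,0.43,0],[0,0,0]],[[0.022,0.443,0],[0,0,0]],[[0.022,0.443,0],[0,0,0]],[[0.022,0.443,0],[0,0,0]],[[0.022,0.443,0],[0,0,0]]]'; python3 -c "
from h import *
go([.5612,.1822,.024],41)"
```

```text
time_s: 14.4
position: [0.56, 0.1815, 0.1215]
tool_rot: [[-0.653, 0.757, -0.0], [0.757, 0.653, -0.0], [0.0, -0.0, -1.0]]
ft_force: [-0.2, -0.4, -0.9]
grip_width: 0.0643
gripper_force: 0.0
shift [-0.0005, 0.0028, 0.195] turn [-0.0001, -0.0, -0.0011] rows min 1.9503783368694878 0.023708412438732365 at [0.56   0.1815 0.1215] q6 -34.3
```

```bash
python3 -m handwheel '[[[0,0.002,0.07],[0,0,0]],[[0,0.002,0.13],[0,0,0]],[[0,0.002,0.17],[0,0,0]],[[0,0.002,0.195],[0,0,0]],[[0,0.002,0.195],[0,0,0]],[[0,0.002,0.195],[0,0,0]]]'; python3 -m handwheel '[[[0,0,0],[0,0,0]],[[0,0,0],[0,0,0]],[[0,0,0],[0,0,0]],[[0,0,0],[0,0,0]],[[0,0,0],[0,0,0]],[[0,0,0],[0,0,0]]]' 0 30;  python3 -m handwheel '[[[0,0,-0.05],[0,0,0]],[[0,0,-0.1],[0,0,0]],[[0,0,-0.17],[0,0,0]],[[-0.06,-0.08,-0.172],[0,0,0]],[[-0.12,-0.16,-0.172],[0,0,0]],[[-0.18,-0.24,-0.172],[0,0,0]],[[-0.235,-0.315,-0.172],[0,0,0]],[[-0.29,-0.385,-0.172],[0,0,0]],[[-0.34,-0.455,-0.172],[0,0,0]],[[-0.39,-0.52,-0.172],[0,0,0]]]'; python3 -m handwheel '[[[-0.03,-0.035,0],[0,0,0]],[[-0.039,-0.047,0],[0,0,0]],[[-0.039,-0.047,0],[0,0,0]],[[-0.039,-0.047,0],[0,0,0]],[[-0.039,-0.047,0],[0,0,0]],[[-0.039,-0.047,0],[0,0,0]]]'; python3 -c "
from h import *
go([.4869,-.1658,.031],41)"
```

```text
time_s: 15.0
position: [0.5616, 0.1831, 0.0248]
tool_rot: [[-0.654, 0.756, 0.001], [0.756, 0.654, 0.0], [-0.001, 0.001, -1.0]]
ft_force: [0.7, -0.5, 1.1]
grip_width: 0.0639
gripper_force: 0.0
time_s: 15.6
position: [0.5617, 0.1833, 0.025]
tool_rot: [[-0.654, 0.756, 0.002], [0.756, 0.654, 0.0], [-0.001, 0.002, -1.0]]
ft_force: [-1.0, 0.1, 6.5]
grip_width: 0.0371
gripper_force: 29.7
time_s: 16.6
position: [0.4914, -0.136, 0.1102]
tool_rot: [[-0.654, 0.756, 0.0], [0.756, 0.654, -0.0], [-0.0, 0.0, -1.0]]
ft_force: [-0.0, -0.5, -0.6]
grip_width: 0.0367
gripper_force: 30.7
time_s: 17.2
position: [0.4873, -0.1635, 0.1099]
tool_rot: [[-0.655, 0.755, -0.0], [0.755, 0.655, 0.0], [0.0, 0.0, -1.0]]
ft_force: [-0.1, -0.0, -1.5]
grip_width: 0.0372
gripper_force: 30.7
shift [-0.003, -0.0037, 0.1577] turn [0.0, -0.0, -0.0002] rows min 1.578061110357746 0.0050844637748774825 at [ 0.4873 -0.1635  0.1099] q6 -72.7
```

```bash
python3 -m handwheel '[[[-0.002,-0.003,0.04],[0,0,0]],[[-0.002,-0.003,0.08],[0,0,0]],[[-0.002,-0.003,0.1],[0,0,0]],[[-0.002,-0.003,0.11],[0,0,0]],[[-0.002,-0.003,0.115],[0,0,0]],[[-0.002,-0.003,0.115],[0,0,0]]]';python3 -m handwheel '[[[0,0,0.01],[0,0,0]],[[0,0,0.02],[0,0,0]],[[0,0,0.03],[0,0,0]],[[0,0,0.037],[0,0,0]],[[0,0,0.042],[0,0,0]],[[0,0,0.042],[0,0,0]],[[0,0,0.042],[0,0,0]]]'; python3 -c "
from h import *
go([.4869,-.1658,.031],41)"
```

```text
time_s: 17.8
position: [0.4869, -0.1662, 0.0526]
tool_rot: [[-0.655, 0.756, 0.0], [0.756, 0.655, -0.0], [-0.001, 0.0, -1.0]]
ft_force: [0.2, -0.8, 0.1]
grip_width: 0.037
gripper_force: 30.6
time_s: 18.5
position: [0.4867, -0.1662, 0.0313]
tool_rot: [[-0.654, 0.756, 0.0], [0.756, 0.654, -0.0], [-0.0, -0.0, -1.0]]
ft_force: [-0.6, 0.4, 0.1]
grip_width: 0.0371
gripper_force: 30.6
shift [0.0004, 0.0008, 0.0006] turn [-0.0, 0.0, -0.0007] rows min 0.010716088588485002 0.014923489916292948 at [ 0.4867 -0.1662  0.0313] q6 -72.9
```

```bash
python3 -m handwheel '[[[0,0,0],[0,0,0]],[[0,0,0],[0,0,0]],[[0,0,0],[0,0,0]],[[0,0,0],[0,0,0]]]' 0.56;python3 -m handwheel '[[[0,0,-0.04],[0,0,0]],[[0,0,-0.09],[0,0,0]],[[0,0,-0.16],[0,0,0]],[[0.06,0.01,-0.18],[0,0,0]],[[0.14,0.02,-0.18],[0,0,0]],[[0.23,0.04,-0.18],[0,0,0]],[[0.333,0.058,-0.18],[0,0,0]],[[0.333,0.058,-0.18],[0,0,0]],[[0.333,0.058,-0.18],[0,0,0]]]' 0.75; python3 -c "
from h import *
from meas import caps
im,d=snap('top')
for r in caps(im,d):
  if r[1][1]>185:print(*r)
go([.5863,.2913,.12],41)"
```

```text
time_s: 18.9
position: [0.4867, -0.1662, 0.0314]
tool_rot: [[-0.654, 0.756, 0.0], [0.756, 0.654, -0.0], [-0.0, -0.0, -1.0]]
ft_force: [-0.2, 0.3, -0.6]
grip_width: 0.0476
gripper_force: 0.0
time_s: 19.8
position: [0.3995, -0.0207, 0.1217]
tool_rot: [[-0.656, 0.755, 0.001], [0.755, 0.656, -0.0], [-0.001, 0.0, -1.0]]
ft_force: [0.4, -0.7, -0.2]
grip_width: 0.0642
gripper_force: 0.0
106 [176.2 201.1] [0.5862 0.2911 0.0492]
109 [301.5 212.6] [ 0.5544 -0.1055  0.0552]
103 [322.1 214.5] [ 0.5494 -0.1706  0.0557]
106 [341.6 216. ] [ 0.5454 -0.2325  0.0559]
111 [155.5 222.7] [0.5172 0.3539 0.0493]
111 [300.4 232.4] [ 0.492  -0.1023  0.0552]
106 [320.9 234.5] [ 0.4863 -0.1671  0.0549]
shift [0.2292, 0.6909, 0.0034] turn [0.0002, 0.0004, -0.0005] rows min 7.279573954355887 0.014584764931221137 at [ 0.4002 -0.0215  0.1217] q6 -61.0
```

```bash
python3 -m handwheel '[[[0.03,0.09,0],[0,0,0]],[[0.06,0.18,0],[0,0,0]],[[0.09,0.27,0],[0,0,0]],[[0.12,0.36,0],[0,0,0]],[[0.15,0.45,0],[0,0,0]],[[0.18,0.54,0],[0,0,0]],[[0.21,0.63,0],[0,0,0]],[[0.229,0.69,0],[0,0,0]],[[0.229,0.69,0],[0,0,0]],[[0.229,0.69,0],[0,0,0]]]';python3 -m handwheel '[[[0,0,0],[0,0,0]],[[0,0,0],[0,0,0]]]'; python3 -c "
from h import *
go([.5863,.2913,.024],41)"
```

```text
time_s: 20.85
position: [0.5863, 0.2904, 0.1203]
tool_rot: [[-0.654, 0.756, -0.001], [0.756, 0.654, -0.001], [0.0, -0.001, -1.0]]
ft_force: [-0.5, 0.1, -0.1]
grip_width: 0.064
gripper_force: 0.0
time_s: 21.05
position: [0.5857, 0.2898, 0.1215]
tool_rot: [[-0.653, 0.757, -0.0], [0.757, 0.653, -0.0], [-0.0, -0.0, -1.0]]
ft_force: [-0.2, -0.5, -0.7]
grip_width: 0.0637
gripper_force: 0.0
shift [0.0015, 0.0029, 0.195] turn [-0.0, 0.0, -0.0012] rows min 1.9505677651701474 0.025287845095622194 at [0.5857 0.2898 0.1215] q6 -24.8
```

```bash
python3 -m handwheel '[[[0.001,0.002,0.07],[0,0,0]],[[0.001,0.002,0.13],[0,0,0]],[[0.001,0.002,0.17],[0,0,0]],[[0.001,0.002,0.195],[0,0,0]],[[0.001,0.002,0.195],[0,0,0]],[[0.001,0.002,0.195],[0,0,0]]]'; python3 -m handwheel '[[[0,0,0],[0,0,0]],[[0,0,0],[0,0,0]],[[0,0,0],[0,0,0]],[[0,0,0],[0,0,0]],[[0,0,0],[0,0,0]],[[0,0,0],[0,0,0]]]' 0 30;  python3 -m handwheel '[[[0,0,-0.05],[0,0,0]],[[0,0,-0.1],[0,0,0]],[[0,0,-0.18],[0,0,0]],[[-0.06,-0.077,-0.182],[0,0,0]],[[-0.12,-0.154,-0.182],[0,0,0]],[[-0.18,-0.231,-0.182],[0,0,0]],[[-0.24,-0.308,-0.182],[0,0,0]],[[-0.3,-0.385,-0.182],[0,0,0]],[[-0.36,-0.463,-0.182],[0,0,0]],[[-0.42,-0.54,-0.182],[0,0,0]]]'; python3 -c "
from h import *
go([.4827,-.2297,.115],41)"
```

```text
time_s: 21.65
position: [0.5866, 0.2919, 0.0249]
tool_rot: [[-0.654, 0.756, 0.001], [0.756, 0.654, 0.0], [-0.001, 0.001, -1.0]]
ft_force: [0.4, -0.5, -0.4]
grip_width: 0.0637
gripper_force: 0.0
time_s: 22.25
position: [0.5866, 0.2922, 0.0252]
tool_rot: [[-0.654, 0.756, 0.002], [0.756, 0.654, 0.0], [-0.001, 0.002, -1.0]]
ft_force: [-0.4, -0.2, 5.9]
grip_width: 0.0368
gripper_force: 29.8
time_s: 23.25
position: [0.5186, -0.0452, 0.1152]
tool_rot: [[-0.654, 0.756, 0.001], [0.756, 0.654, -0.0], [-0.001, 0.0, -1.0]]
ft_force: [0.4, -0.8, -0.0]
grip_width: 0.0368
gripper_force: 30.6
shift [-0.232, -0.2958, 0.0004] turn [0.0001, 0.0002, -0.0007] rows min 3.759833288660737 0.01458221105892894 at [ 0.5186 -0.0452  0.1152] q6 -58.9
```

```bash
python3 -m handwheel '[[[-0.06,-0.077,0],[0,0,0]],[[-0.12,-0.154,0],[0,0,0]],[[-0.18,-0.23,0],[0,0,0]],[[-0.22,-0.285,0],[0,0,0]],[[-0.232,-0.297,0],[0,0,0]],[[-0.232,-0.297,0],[0,0,0]],[[-0.232,-0.297,0],[0,0,0]],[[-0.232,-0.297,0],[0,0,0]],[[-0.232,-0.297,0],[0,0,0]],[[-0.232,-0.297,0],[0,0,0]]]'; python3 -c "
from h import *
go([.4827,-.2297,.031],41)"
```

```text
time_s: 24.25
position: [0.4832, -0.2275, 0.1149]
tool_rot: [[-0.655, 0.755, 0.0], [0.755, 0.655, -0.0], [-0.0, 0.0, -1.0]]
ft_force: [-0.0, -0.3, -0.0]
grip_width: 0.037
gripper_force: 30.6
shift [-0.0027, -0.0035, 0.1678] turn [0.0, 0.0, -0.0003] rows min 1.6788871761739328 0.006638967841103097 at [ 0.4832 -0.2275  0.1149] q6 -78.9
```

```bash
python3 -m handwheel '[[[-0.002,-0.003,0.04],[0,0,0]],[[-0.002,-0.003,0.08],[0,0,0]],[[-0.002,-0.003,0.11],[0,0,0]],[[-0.002,-0.003,0.12],[0,0,0]],[[-0.002,-0.003,0.125],[0,0,0]],[[-0.002,-0.003,0.125],[0,0,0]]]';python3 -m handwheel '[[[0,0,0.01],[0,0,0]],[[0,0,0.02],[0,0,0]],[[0,0,0.03],[0,0,0]],[[0,0,0.037],[0,0,0]],[[0,0,0.042],[0,0,0]],[[0,0,0.042],[0,0,0]],[[0,0,0.042],[0,0,0]]]'; python3 -c "
from h import *
go([.4827,-.2297,.031],41)"
```

```text
time_s: 24.85
position: [0.4827, -0.23, 0.0527]
tool_rot: [[-0.655, 0.756, 0.0], [0.756, 0.655, -0.0], [-0.001, 0.0, -1.0]]
ft_force: [0.9, -0.7, -0.2]
grip_width: 0.0369
gripper_force: 30.6
time_s: 25.55
position: [0.4823, -0.23, 0.0312]
tool_rot: [[-0.654, 0.756, -0.0], [0.756, 0.654, 0.0], [0.0, -0.0, -1.0]]
ft_force: [-0.2, 2.2, -1.7]
grip_width: 0.037
gripper_force: 31.2
shift [-0.0001, 0.0009, 0.0003] turn [-0.0, -0.0002, -0.0007] rows min 0.009436530729341152 0.015749574853133764 at [ 0.4823 -0.23    0.0312] q6 -79.1
```

```bash
python3 -m handwheel '[[[0,0,0],[0,0,0]],[[0,0,0],[0,0,0]],[[0,0,0],[0,0,0]],[[0,0,0],[0,0,0]]]' 0.56;python3 -m handwheel '[[[0,0,-0.04],[0,0,0]],[[0,0,-0.09],[0,0,0]],[[0,0,-0.16],[0,0,0]],[[0.06,0.02,-0.18],[0,0,0]],[[0.14,0.04,-0.18],[0,0,0]],[[0.23,0.07,-0.18],[0,0,0]],[[0.32,0.09,-0.18],[0,0,0]],[[0.38,0.11,-0.18],[0,0,0]],[[0.38,0.11,-0.18],[0,0,0]]]' 0.56; python3 -c "
from h import *
from meas import caps
im,d=snap('top')
for r in caps(im,d):
  if r[1][1]>185:print(*r)
a=cv2.resize(im[145:265,130:265],None,fx=5,fy=5,interpolation=cv2.INTER_CUBIC)
b=cv2.resize(im[195:275,270:400],None,fx=4,fy=4,interpolation=cv2.INTER_CUBIC)
cv2.imwrite('pics/br.png',a[:260,:,::-1]);
cv2.imwrite('pics/br.png',cv2.vconcat([a[:260,:520],b])[...,::-1])
go([.6601,.2268,.1],-12.7)"
```

```text
time_s: 25.95
position: [0.4825, -0.2302, 0.0315]
tool_rot: [[-0.654, 0.756, 0.0], [0.756, 0.654, -0.0], [-0.0, 0.0, -1.0]]
ft_force: [0.7, -0.1, 0.3]
grip_width: 0.0476
gripper_force: 0.0
time_s: 26.85
position: [0.3977, -0.0475, 0.1215]
tool_rot: [[-0.657, 0.754, -0.001], [0.754, 0.657, 0.001], [0.001, -0.0, -1.0]]
ft_force: [-0.2, -0.3, -0.5]
grip_width: 0.0476
gripper_force: 0.0
109 [301.5 212.6] [ 0.5544 -0.1056  0.055 ]
105 [322.1 214.5] [ 0.5493 -0.1707  0.0555]
105 [341.6 216. ] [ 0.5455 -0.2325  0.0553]
108 [155.5 222.8] [0.5169 0.3541 0.0489]
110 [300.4 232.4] [ 0.4921 -0.1023  0.0555]
108 [320.9 234.4] [ 0.4864 -0.167   0.0555]
108 [341. 236.] [ 0.4821 -0.2306  0.0558]
shift [0.0743, 0.756, 0.0434] turn [0.0001, 0.0001, 0.2984] rows min 7.609215852666054 6.252469149853535 at [ 0.3992 -0.0493  0.1217] q6 -65.0
```

View pics/br.png

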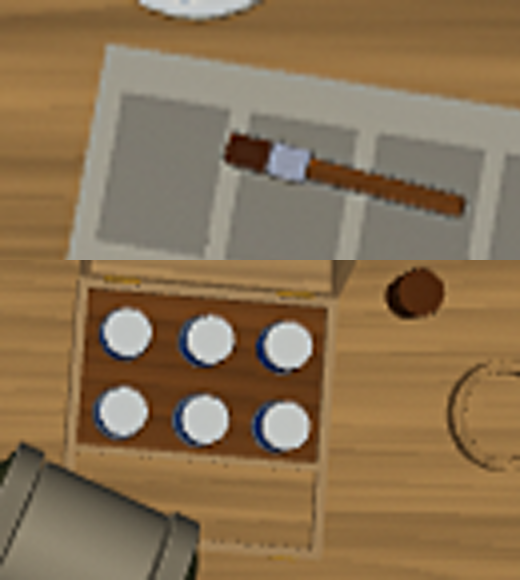

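All six holes are filled: the caps are level in the crop. The brush is still where I measured it. Going to the brush.

```bash
python3 -m handwheel '[[[0.01,0.09,0],[0,0,0.04]],[[0.02,0.18,0],[0,0,0.08]],[[0.03,0.27,0],[0,0,0.12]],[[0.04,0.36,0],[0,0,0.16]],[[0.05,0.45,0],[0,0,0.2]],[[0.06,0.54,0],[0,0,0.24]],[[0.065,0.63,0.02],[0,0,0.28]],[[0.07,0.71,0.04],[0,0,0.298]],[[0.073,0.754,0.043],[0,0,0.298]],[[0.073,0.754,0.043],[0,0,0.298]]]';python3 -m handwheel '[[[0,0,0],[0,0,0]],[[0,0,0],[0,0,0]],[[0,0,0],[0,0,0]]]'; python3 -c "
from h import *
go([.6601,.2268,.006],-12.7)"
```

```text
time_s: 27.9
position: [0.6628, 0.2248, 0.098]
tool_rot: [[0.22, 0.975, -0.0], [0.975, -0.22, 0.0], [0.0, -0.0, -1.0]]
ft_force: [-0.4, -0.9, -0.3]
grip_width: 0.0475
gripper_force: 0.0
time_s: 28.2
position: [0.6609, 0.2229, 0.1004]
tool_rot: [[0.222, 0.975, 0.0], [0.975, -0.222, -0.0], [0.0, 0.0, -1.0]]
ft_force: [-0.1, -0.6, -0.4]
grip_width: 0.0477
gripper_force: 0.0
shift [0.0072, -0.0033, 0.1888] turn [0.0001, -0.0, -0.0007] rows min 1.8891885653783185 0.015326023099874023 at [0.6609 0.2229 0.1004] q6 21.8
```

```bash
python3 -m handwheel '[[[0.006,-0.003,0.07],[0,0,0]],[[0.006,-0.003,0.13],[0,0,0]],[[0.006,-0.003,0.17],[0,0,0]],[[0.006,-0.003,0.19],[0,0,0]],[[0.006,-0.003,0.196],[0,0,0]],[[0.006,-0.003,0.196],[0,0,0]],[[0.006,-0.003,0.196],[0,0,0]]]'; python3 -m handwheel '[[[0,0,0],[0,0,0]],[[0,0,0],[0,0,0]],[[0,0,0],[0,0,0]],[[0,0,0],[0,0,0]],[[0,0,0],[0,0,0]],[[0,0,0],[0,0,0]]]' 0 30;  python3 -m handwheel '[[[0,0,-0.05],[0,0,0]],[[0,0,-0.1],[0,0,0]],[[0,0,-0.18],[0,0,0]],[[0,0,-0.22],[0,0,0]],[[0,0,-0.22],[0,0,0]]]'; python3 -c "
from h import *
snap('scene','brs.png');im,d=load('scene')
cv2.imwrite('pics/brs.png',cv2.resize(im[200:380,230:420],None,fx=3,fy=3)[...,::-1])
go([.4231,-.1616,.12],-3.7)"
```

```text
time_s: 28.9
position: [0.6607, 0.2272, 0.0033]
tool_rot: [[0.221, 0.975, 0.002], [0.975, -0.221, 0.0], [0.001, 0.002, -1.0]]
ft_force: [0.3, 0.2, 0.1]
grip_width: 0.0476
gripper_force: 0.0
time_s: 29.5
position: [0.6604, 0.2273, 0.0026]
tool_rot: [[0.221, 0.975, 0.001], [0.975, -0.221, 0.0], [0.0, 0.001, -1.0]]
ft_force: [-0.7, 0.4, 4.9]
grip_width: 0.0128
gripper_force: 31.3
time_s: 30.0
position: [0.6613, 0.2275, 0.1151]
tool_rot: [[0.221, 0.975, 0.006], [0.975, -0.221, 0.001], [0.002, 0.005, -1.0]]
ft_force: [0.3, -0.3, -0.7]
grip_width: 0.013
gripper_force: 30.6
shift [-0.8633, -0.2908, -0.016] turn [0.0005, -0.0002, -0.0504] rows min 9.11080429523257 1.055129465720002 at [0.6603 0.2272 0.1125] q6 22.1
```

View pics/brs.png

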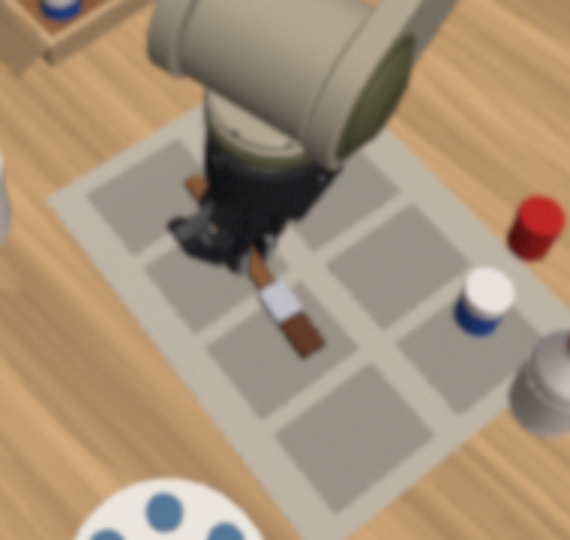

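The brush is gripped at mid-handle and held level. Carrying it to the trough.

```bash
python3 -m handwheel '[[[-0.09,-0.03,-0.016],[0,0,-0.01]],[[-0.18,-0.06,-0.016],[0,0,-0.02]],[[-0.27,-0.09,-0.016],[0,0,-0.03]],[[-0.36,-0.12,-0.016],[0,0,-0.04]],[[-0.45,-0.15,-0.016],[0,0,-0.05]],[[-0.54,-0.18,-0.016],[0,0,-0.0504]],[[-0.63,-0.21,-0.016],[0,0,-0.0504]],[[-0.72,-0.24,-0.016],[0,0,-0.0504]],[[-0.8,-0.27,-0.016],[0,0,-0.0504]],[[-0.86,-0.29,-0.016],[0,0,-0.0504]]]';python3 -m handwheel '[[[0,0,0],[0,0,0]],[[0,0,0],[0,0,0]],[[0,0,0],[0,0,0]],[[0,0,0],[0,0,0]]]'; python3 -c "
from h import *
go([.4231,-.1616,.03],-3.7)"
```

```text
time_s: 31.05
position: [0.4214, -0.1612, 0.1184]
tool_rot: [[0.066, 0.998, -0.003], [0.998, -0.066, 0.002], [0.002, -0.003, -1.0]]
ft_force: [1.0, -0.1, 0.2]
grip_width: 0.0128
gripper_force: 30.6
time_s: 31.45
position: [0.4239, -0.1592, 0.1194]
tool_rot: [[0.063, 0.998, -0.001], [0.998, -0.063, 0.001], [0.001, -0.001, -1.0]]
ft_force: [-0.9, -0.3, -0.6]
grip_width: 0.0131
gripper_force: 30.6
shift [-0.0051, -0.0011, 0.1789] turn [-0.0002, -0.0002, 0.0005] rows min 1.7894042933539966 0.01243511369779118 at [ 0.4239 -0.1592  0.1194] q6 -32.0
```

```bash
python3 -m handwheel '[[[-0.004,-0.001,0.06],[0,0,0]],[[-0.004,-0.001,0.11],[0,0,0]],[[-0.004,-0.001,0.14],[0,0,0]],[[-0.004,-0.001,0.155],[0,0,0]],[[-0.004,-0.001,0.165],[0,0,0]],[[-0.004,-0.001,0.174],[0,0,0]],[[-0.004,-0.001,0.182],[0,0,0]],[[-0.004,-0.001,0.182],[0,0,0]]]';python3 -m handwheel '[[[0,0,0],[0,0,0]],[[0,0,0],[0,0,0]],[[0,0,0],[0,0,0]],[[0,0,0],[0,0,0]]]' 0.26 ;python3 -m handwheel '[[[0,0,-0.02],[0,0,0]],[[0,0,-0.05],[0,0,0]],[[0,0,-0.1],[0,0,0]],[[0,0,-0.2],[0,0,0]],[[0,0,-0.3],[0,0,0]],[[0,0,-0.4],[0,0,0]],[[0,-0.1,-0.48],[0,0,0]],[[0,-0.16,-0.48],[0,0,0]],[[0,-0.16,-0.48],[0,0,0]]]'; python3 -c "
from h import *
im,d=snap('top')
cv2.imwrite('pics/fin.png',cv2.resize(im[145:275,270:400],None,fx=4.5,fy=4.5,interpolation=cv2.INTER_CUBIC)[...,::-1])
go([.67,-.18,.32],86.3)"
```

```text
time_s: 32.25
position: [0.423, -0.1621, 0.0288]
tool_rot: [[0.064, 0.998, 0.0], [0.998, -0.064, -0.0], [-0.0, 0.0, -1.0]]
ft_force: [-0.3, -0.1, -0.5]
grip_width: 0.0126
gripper_force: 30.6
time_s: 32.65
position: [0.4231, -0.1622, 0.029]
tool_rot: [[0.065, 0.998, 0.0], [0.998, -0.065, -0.0], [-0.0, 0.0, -1.0]]
ft_force: [0.1, 0.8, 0.4]
grip_width: 0.0225
gripper_force: 0.0
time_s: 33.55
position: [0.3405, -0.1561, 0.2711]
tool_rot: [[0.066, 0.998, 0.002], [0.998, -0.066, -0.003], [-0.003, 0.003, -1.0]]
ft_force: [-0.2, 0.3, -0.5]
grip_width: 0.0219
gripper_force: 0.0
shift [-0.0035, 0.658, -0.0977] turn [0.0011, -0.0001, 0.4995] rows min 6.651769955357712 10.466863380350514 at [ 0.342  -0.1566  0.2704] q6 -39.0
```

View pics/fin.png

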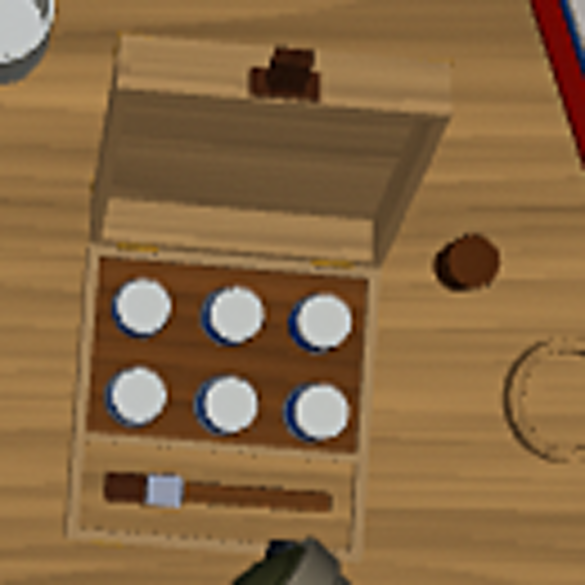

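Picture: all six caps are in their holes, and the brush lies flat in the trough, from (105,487) to (332,502) in the crop. The tongue is at crop (293,75). I'll check its position by depth and plan the arc.

```bash
cat > arc.py <<'E'
from h import *
q=np.load('case.npy');c,s=np.cos(q[2]),np.sin(q[2])
def P(th,out=24,tip=20.5):
    r=210+out;x=105-r*np.cos(th)+12*np.sin(th);z=34+r*np.sin(th)+12*np.cos(th)
    return np.array([q[0]+c*x/1e3,q[1]+s*x/1e3,(z-tip)/1e3])
E
python3 - <<'E'
from arc import *
im,d=load('top');Pc=cloud('top',d)
hsv=cv2.cvtColor(im,cv2.COLOR_RGB2HSV)
sub=np.zeros(d.shape,bool);sub[153:170,320:348]=1
m=sub&(hsv[...,2]<95)
Q=Pc[m];C=np.stack([(Q[:,:2]-q[:2])@[c,s],(Q[:,:2]-q[:2])@[-s,c],Q[:,2]],1)*1e3
top=C[C[:,2]>243];print(len(C),len(top),top.mean(0).round(1),top.min(0).round(1),top.max(0).round(1),C.min(0).round(1),C.max(0).round(1))
print('pred end of tongue',(P(1.95,34,0)),'grip',P(1.95,19,0),'case xz',105-244*np.cos(1.95)+12*np.sin(1.95),34+244*np.sin(1.95)+12*np.cos(1.95))
for v in C[np.argsort(-C[:,2])][::6].round(0): print(v.tolist(),end=' ')
print()
t=P(1.95);print(t);go(t+[0,0,.07],86.3)
E
```

```text
146 60 [201.2   1.1 252.8] [192.4 -11.8 243.2] [210.1  12.2 262.5] [183.3 -20.3 208.7] [219.5  22.5 262.5]
pred end of tongue [ 0.69495551 -0.17942586  0.256224  ] grip [ 0.68941465 -0.17906324  0.2422896 ] case xz 206.47163942976044 256.22400048472866
[201.0, 9.0, 262.0] [209.0, -8.0, 259.0] [202.0, 11.0, 257.0] [199.0, 10.0, 256.0] [200.0, 5.0, 254.0] [197.0, 10.0, 253.0] [209.0, 10.0, 252.0] [196.0, -7.0, 250.0] [197.0, -10.0, 249.0] [196.0, 6.0, 246.0] [192.0, 2.0, 241.0] [196.0, -12.0, 240.0] [189.0, 10.0, 236.0] [190.0, -2.0, 234.0] [186.0, 17.0, 233.0] [187.0, 6.0, 232.0] [196.0, 12.0, 231.0] [188.0, 3.0, 230.0] [186.0, -6.0, 230.0] [196.0, 17.0, 228.0] [190.0, 20.0, 227.0] [185.0, 5.0, 227.0] [189.0, -3.0, 225.0] [202.0, 17.0, 223.0] [200.0, -20.0, 222.0] 
[ 0.6912616  -0.17918411  0.2264344 ]
shift [0.001, 0.7002, -0.0504] turn [0.0011, -0.0001, 0.4995] rows min 7.019806917513996 10.466863380350514 at [ 0.342  -0.1566  0.2704] q6 -39.0
```

```bash
python3 -m handwheel '[[[0,0,-0.03],[0,0,0.045]],[[0,0,-0.05],[0,0,0.09]],[[0,0.1,-0.06],[0,0,0.135]],[[0,0.2,-0.06],[0,0,0.18]],[[0,0.3,-0.06],[0,0,0.225]],[[0,0.4,-0.06],[0,0,0.27]],[[0,0.5,-0.06],[0,0,0.315]],[[0,0.6,-0.06],[0,0,0.36]],[[0,0.66,-0.06],[0,0,0.405]],[[0,0.7,-0.06],[0,0,0.45]]]' 0.56 40;python3 -m handwheel '[[[0,0,0],[0,0,0.04]],[[0,0,0],[0,0,0.05]],[[0,0,0],[0,0,0.05]],[[0,0,0],[0,0,0.05]]]'; python3 -c "
from arc import *
go(P(1.95,28),86.3)"
```

```text
time_s: 34.6
position: [0.6949, -0.1787, 0.2963]
tool_rot: [[0.996, 0.088, -0.002], [0.088, -0.996, 0.001], [-0.002, -0.002, -1.0]]
ft_force: [-0.1, -0.3, 0.1]
grip_width: 0.0477
gripper_force: 0.0
time_s: 35.0
position: [0.6928, -0.1791, 0.2982]
tool_rot: [[0.998, -0.063, -0.001], [-0.063, -0.998, 0.0], [-0.001, -0.0, -1.0]]
ft_force: [-0.5, -0.5, 0.4]
grip_width: 0.0478
gripper_force: 0.0
shift [0.0, 0.0003, 0.1361] turn [-0.0001, 0.0002, 0.0005] rows min 1.3611419825146387 0.01141908118841033 at [ 0.6928 -0.1791  0.2982] q6 69.7
```

```bash
python3 -m handwheel '[[[0,0,0.04],[0,0,0]],[[0,0,0.08],[0,0,0]],[[0,0,0.11],[0,0,0]],[[0,0,0.125],[0,0,0]],[[0,0,0.135],[0,0,0]],[[0,0,0.135],[0,0,0]],[[0,0,0.135],[0,0,0]]]';python3 -m handwheel '[[[0,0,0],[0,0,0]],[[0,0,0],[0,0,0]],[[0,0,0],[0,0,0]],[[0,0,0],[0,0,0]],[[0,0,0],[0,0,0]],[[0,0,0],[0,0,0]]]' 0 40; python3 -c "
from arc import *
p0=P(1.95,28);R=np.array([[c,s,0],[s,-c,0],[0,0,-1]])
go(P(1.95,28),86.3)
for t in np.arange(1.95,-.01,-.05): print(round(t,2),(R.T@(P(t,28)-p0)/.5).round(3)[[0,2]].tolist())"
```

```text
time_s: 35.7
position: [0.6927, -0.1796, 0.2322]
tool_rot: [[0.998, -0.064, 0.001], [-0.064, -0.998, -0.001], [0.001, 0.0, -1.0]]
ft_force: [0.8, -0.4, -0.6]
grip_width: 0.0481
gripper_force: 0.0
time_s: 36.3
position: [0.6927, -0.1781, 0.2324]
tool_rot: [[0.998, -0.063, 0.001], [-0.063, -0.998, 0.002], [0.001, -0.002, -1.0]]
ft_force: [-0.3, 6.1, 3.6]
grip_width: 0.023
gripper_force: 41.7
shift [0.0001, 0.0024, 0.0044] turn [-0.0005, -0.0004, 0.0005] rows min 0.050233547343558844 0.017382136344546825 at [ 0.6927 -0.1781  0.2324] q6 69.7
1.95 [0.0, 0.0]
1.9 [-0.022, -0.009]
1.85 [-0.044, -0.018]
1.8 [-0.067, -0.025]
1.75 [-0.09, -0.031]
1.7 [-0.113, -0.036]
1.65 [-0.137, -0.039]
1.6 [-0.161, -0.042]
1.55 [-0.184, -0.043]
1.5 [-0.208, -0.043]
1.45 [-0.232, -0.042]
1.4 [-0.256, -0.04]
1.35 [-0.279, -0.036]
1.3 [-0.303, -0.032]
1.25 [-0.326, -0.026]
1.2 [-0.349, -0.019]
1.15 [-0.371, -0.011]
1.1 [-0.393, -0.002]
1.05 [-0.415, 0.008]
1.0 [-0.435, 0.02]
0.95 [-0.456, 0.032]
0.9 [-0.476, 0.046]
0.85 [-0.495, 0.06]
0.8 [-0.513, 0.075]
0.75 [-0.53, 0.091]
0.7 [-0.547, 0.108]
0.65 [-0.563, 0.126]
0.6 [-0.578, 0.145]
0.55 [-0.592, 0.164]
0.5 [-0.605, 0.184]
0.45 [-0.617, 0.205]
0.4 [-0.628, 0.226]
0.35 [-0.637, 0.248]
0.3 [-0.646, 0.27]
0.25 [-0.654, 0.292]
0.2 [-0.66, 0.315]
0.15 [-0.666, 0.338]
0.1 [-0.67, 0.362]
0.05 [-0.673, 0.386]
-0.0 [-0.675, 0.409]
```

The tongue is gripped at 23 mm. Closing along the arc at about 0.5 rad/s.

```bash
python3 -m handwheel '[[[-0.011,0.001,-0.004],[0,0,0]],[[-0.022,0.002,-0.009],[0,0,0]],[[-0.044,0.002,-0.018],[0,0,0]],[[-0.067,0.002,-0.025],[0,0,0]],[[-0.09,0.002,-0.03],[0,0,0]],[[-0.113,0.002,-0.035],[0,0,0]],[[-0.137,0.002,-0.039],[0,0,0]],[[-0.161,0.002,-0.041],[0,0,0]],[[-0.185,0.002,-0.042],[0,0,0]],[[-0.209,0.002,-0.042],[0,0,0]]]'; python3 -c "
from h import *
snap('scene');im,d=load('scene')
cv2.imwrite('pics/lid.png',cv2.resize(im[60:240,150:340],None,fx=3,fy=3)[...,::-1])
print(observe()['position'],observe()['gripper_force'])"
```

```text
time_s: 37.3
position: [0.5886, -0.1708, 0.2534]
tool_rot: [[0.998, -0.062, 0.004], [-0.062, -0.998, 0.004], [0.003, -0.004, -1.0]]
ft_force: [3.1, 13.0, 1.8]
grip_width: 0.0235
gripper_force: 42.1
[ 0.58716996 -0.17074983  0.25340918] 41.671496629714966
```

View pics/lid.png

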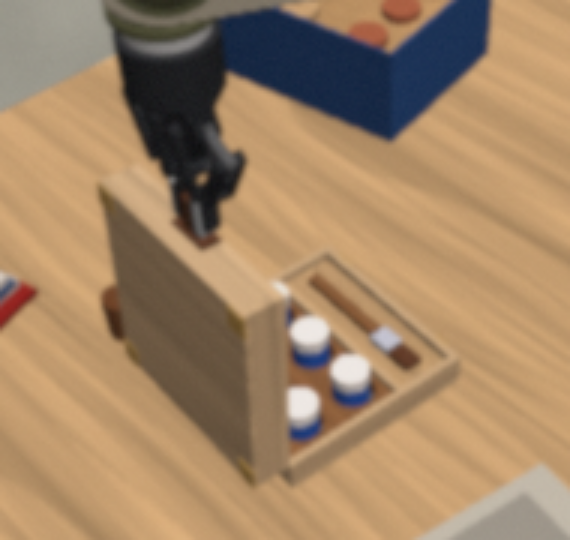

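```bash
python3 -m handwheel '[[[-0.025,-0.004,0.001],[0,0,0]],[[-0.049,-0.006,0.002],[0,0,0]],[[-0.072,-0.006,0.006],[0,0,0]],[[-0.096,-0.006,0.01],[0,0,0]],[[-0.119,-0.006,0.016],[0,0,0]],[[-0.143,-0.006,0.023],[0,0,0]],[[-0.165,-0.006,0.031],[0,0,0]],[[-0.187,-0.006,0.04],[0,0,0]],[[-0.209,-0.006,0.05],[0,0,0]],[[-0.23,-0.006,0.062],[0,0,0]]]'; python3 -c "
from arc import *
p=observe()['position']
for o in (28,30):print(P(1.0,o),p)
"
```

```text
time_s: 38.35
position: [0.4735, -0.1627, 0.222]
tool_rot: [[0.998, -0.064, 0.002], [-0.064, -0.998, 0.001], [0.002, -0.001, -1.0]]
ft_force: [-0.1, 4.1, 1.7]
grip_width: 0.023
gripper_force: 42.6
[ 0.47545913 -0.16506079  0.22025372] [ 0.47353484 -0.16267032  0.22204725]
[ 0.47438084 -0.16499022  0.22193666] [ 0.47353484 -0.16267032  0.22204725]
```

```bash
python3 -m handwheel '[[[-0.021,-0.002,0.012],[0,0,0]],[[-0.041,-0.003,0.026],[0,0,0]],[[-0.06,-0.003,0.04],[0,0,0]],[[-0.078,-0.003,0.055],[0,0,0]],[[-0.096,-0.003,0.072],[0,0,0]],[[-0.113,-0.003,0.089],[0,0,0]],[[-0.129,-0.003,0.107],[0,0,0]],[[-0.144,-0.003,0.126],[0,0,0]],[[-0.158,-0.003,0.145],[0,0,0]],[[-0.171,-0.003,0.165],[0,0,0]]]'; python3 -c "
from arc import *
p=observe()['position']
for o in (28,30):print(P(.5,o),p)
R=np.array([[c,s,0],[s,-c,0],[0,0,-1]])
for t in np.arange(.5,-.03,-.05): print(round(t,2),(R.T@(P(t,30)-P(.5,30))/.5).round(3)[[0,2]].tolist())"
```

```text
time_s: 39.35
position: [0.3883, -0.1566, 0.1391]
tool_rot: [[0.998, -0.065, 0.001], [-0.065, -0.998, -0.001], [0.002, 0.001, -1.0]]
ft_force: [0.4, -0.4, -0.1]
grip_width: 0.0229
gripper_force: 41.6
[ 0.39102252 -0.15953479  0.13813427] [ 0.38827076 -0.15661456  0.13913642]
[ 0.3892711  -0.15942017  0.13909312] [ 0.38827076 -0.15661456  0.13913642]
0.5 [0.0, 0.0]
0.45 [-0.012, 0.021]
0.4 [-0.023, 0.042]
0.35 [-0.033, 0.064]
0.3 [-0.042, 0.086]
0.25 [-0.049, 0.109]
0.2 [-0.056, 0.132]
0.15 [-0.061, 0.156]
0.1 [-0.065, 0.179]
0.05 [-0.068, 0.203]
0.0 [-0.07, 0.227]
```

```bash
python3 -m handwheel '[[[-0.012,0,0.021],[0,0,0]],[[-0.023,0,0.042],[0,0,0]],[[-0.033,0,0.064],[0,0,0]],[[-0.042,0,0.086],[0,0,0]],[[-0.049,0,0.109],[0,0,0]],[[-0.056,0,0.132],[0,0,0]],[[-0.061,0,0.156],[0,0,0]],[[-0.065,0,0.179],[0,0,0]],[[-0.067,0,0.195],[0,0,0]],[[-0.068,0,0.205],[0,0,0]]]'; python3 -m handwheel '[[[-0.001,0,0.007],[0,0,0]],[[-0.002,0,0.014],[0,0,0]],[[-0.002,0,0.02],[0,0,0]],[[-0.002,0,0.02],[0,0,0]],[[-0.002,0,0.02],[0,0,0]]]'; python3 -c "
from arc import *
p=observe()['position']
print(P(0,30),p)"
```

```text
time_s: 40.35
position: [0.3542, -0.1542, 0.036]
tool_rot: [[0.998, -0.064, -0.001], [-0.064, -0.998, 0.0], [-0.001, -0.0, -1.0]]
ft_force: [-2.1, -0.6, 0.6]
grip_width: 0.0228
gripper_force: 42.4
time_s: 40.85
position: [0.3535, -0.1541, 0.0264]
tool_rot: [[0.998, -0.064, 0.0], [-0.064, -0.998, -0.0], [0.0, 0.0, -1.0]]
ft_force: [-1.9, -0.4, -0.1]
grip_width: 0.0231
gripper_force: 42.5
[ 0.35421281 -0.15712576  0.0255    ] [ 0.35347248 -0.15414171  0.02639724]
```

```bash
python3 -m handwheel '[[[0,0,0.003],[0,0,0]],[[0,0,0.006],[0,0,0]],[[0,0,0.008],[0,0,0]],[[0,0,0.008],[0,0,0]],[[0,0,0.008],[0,0,0]]]'; python3 -c "
from h import *
im,d=snap('top');P=cloud('top',d)
q=np.load('case.npy');c,s=np.cos(q[2]),np.sin(q[2])
X=(P[...,:2]-q[:2])@[c,s];Y=(P[...,:2]-q[:2])@[-s,c]
for x in (-.08,-.04,0,.04,.08):
  m=(abs(X-x)<.015)&(Y<-.02)&(Y>-.09)&(d>0); print(x,m.sum(),np.median(P[m][:,2]))"
```

```text
time_s: 41.35
position: [0.3536, -0.1543, 0.0242]
tool_rot: [[0.998, -0.064, 0.002], [-0.064, -0.998, -0.002], [0.002, 0.002, -1.0]]
ft_force: [-10.3, 3.5, 41.3]
grip_width: 0.023
gripper_force: 47.2
-0.08 208 0.07364966319025021
-0.04 216 0.07349165047107972
0 217 0.07349688691750367
0.04 219 0.0737297758483777
0.08 211 0.07425338619328868
```

The lid is shut: it is level at 74 mm and the arm feels a firm reaction. Releasing and backing off.

```bash
python3 -m handwheel '[[[0,0,-0.003],[0,0,0]],[[0,0,-0.004],[0,0,0]],[[0,0,-0.004],[0,0,0]]]'; python3 -m handwheel '[[[0,0,0],[0,0,0]],[[0,0,0],[0,0,0]],[[0,0,0],[0,0,0]],[[0,0,0],[0,0,0]]]' 0.65;python3 -m handwheel '[[[0,0,-0.02],[0,0,0]],[[0,0,-0.06],[0,0,0]],[[0,0,-0.12],[0,0,0]],[[0,0,-0.2],[0,0,0]],[[0,0,-0.28],[0,0,0]],[[0,0,-0.34],[0,0,0]],[[0,-0.1,-0.34],[0,0,0]],[[0,-0.2,-0.34],[0,0,0]],[[0,-0.2,-0.34],[0,0,0]],[[0,-0.2,-0.34],[0,0,0]]]'; python3 -c "
from h import *
im,d=snap('top','end.png');P=cloud('top',d)
q=np.load('case.npy');c,s=np.cos(q[2]),np.sin(q[2])
X=(P[...,:2]-q[:2])@[c,s];Y=(P[...,:2]-q[:2])@[-s,c]
for x in (-.08,-.04,0,.04,.08):
  m=(abs(X-x)<.015)&(Y<-.02)&(Y>-.09)&(d>0); print(x,m.sum(),np.median(P[m][:,2]))"
```

```text
time_s: 41.7
position: [0.3535, -0.1542, 0.0246]
tool_rot: [[0.998, -0.064, 0.0], [-0.064, -0.998, -0.0], [0.0, 0.0, -1.0]]
ft_force: [-4.5, 0.7, 10.2]
grip_width: 0.023
gripper_force: 44.0
time_s: 42.1
position: [0.3534, -0.1541, 0.0242]
tool_rot: [[0.998, -0.064, -0.0], [-0.064, -0.998, 0.0], [-0.0, -0.0, -1.0]]
ft_force: [-0.4, -0.2, -0.1]
grip_width: 0.0555
gripper_force: 0.0
time_s: 43.1
position: [0.3598, -0.0534, 0.1944]
tool_rot: [[0.998, -0.061, 0.0], [-0.061, -0.998, -0.0], [0.0, 0.0, -1.0]]
ft_force: [0.3, 1.0, -0.2]
grip_width: 0.0558
gripper_force: 0.0
-0.08 219 0.07321196371146266
-0.04 218 0.07376723809104964
0 218 0.07348012253762112
0.04 219 0.07361941684632713
0.08 212 0.07344772417575697
```

View pics/end.png

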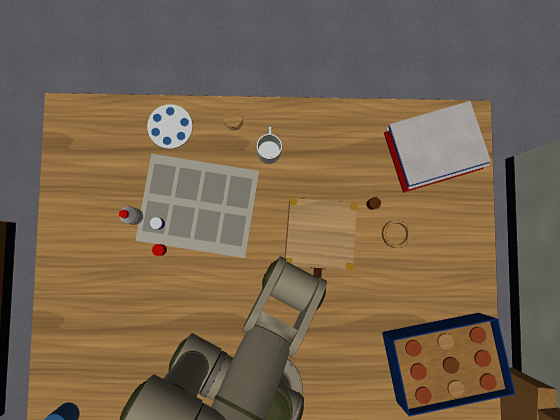

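The lid is flat and shut at (321,233), the bystanders haven't moved, and the arm is clear. Handing in.

```bash
python3 -m handwheel '[[[0,0,0],[0,0,0]],[[0,0,0],[0,0,0]],[[0,0,0],[0,0,0]]]' >/dev/null; python3 -c "
from rig import close_job
print(close_job())"
```

```text
the job is handed in; nothing more can be done
None
```

The paint case is packed and handed in: four spare pots fill the empty holes, the brush lies in its compartment, and the lid was lowered under control and is fully shut; the judge returned no verdict.

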